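# Clamp the rail in the drilling jig

## Task

Two drilling jigs are bolted to the bench, both with their clamp levers standing open; a wooden rail lies in the slot of one of them. Swing that jig's lever fully down so that it clamps the rail, leave the rail lying in its slot, and do not move the lever of the empty jig.

Things in the scene. Friction and masses are not known exactly. Their poses are not given: they have to be found in the camera images.
- jig: Jig holding the rail: aluminium block 110 (x) x 80 (y) x 30 mm, bolted down; origin at the centre of its underside, z up. A slot 44 mm wide runs through its top along y, centred on x = -10 mm, floor at z = 20 mm. Two cheeks (34 mm over both, up to z = 64 mm) carry the lever's hinge at x = +40, y = 0, z = 52 mm, axis along y. The empty jig is alike, over 300 mm off to the left or right.
- clamp (a joint): Lever on that jig, rad. 0: shut, level from the hinge to the jig's -x, its pad on the rail; 1.57: upright; stop at 1.9. Starts at 1.15 to 1.75. Steel bar 16 mm wide, 10 thick, then a black grip 28 mm wide (y), 14 thick, 73 to 123 mm from the hinge, centred on the line from the hinge. Stiff hinge (0.15 N m: about 2 N at the grip moves it), stays where left, no spring or catch.
- rail: The wooden rail in the jig's slot, pale wood, 40 (x) x 160 (y) x 16 mm, loose, lying along the slot and sticking out on both sides; origin at the centre of its underside, which rests on the slot's floor.
- spare_clamp_tip (a point): A point on the hand grip of the empty jig's lever, on its centre line 115 mm from its hinge. That lever stands open too, and looks just like the other.

How it is judged:
By the outcome, as a careful person would: the job done as asked, in the order asked, and still so for the second after the job is handed in, with the robot touching nothing.
It also fails if it takes over 29 s, if anything falls off the work surface, if the arm or the gripper's body presses on something with over 40 N, if the wrist force passes 120 N, or if a joint passes its speed limit or range.

## Robot

A 6-joint arm with a two-finger parallel gripper is mounted at the origin on the work surface. World frame = base frame: x ahead of the robot, y to its left, z up, the work surface at z = 0. Lengths are in m, angles in rad, forces in N, time in s.
With the tool pointing down it reaches from about 0.4 to 0.825 m from the base axis. Payload 7 kg.
Tool frame: the origin (TCP) lies midway between the tips of the shut fingers; the grasp point (between the pads) lies r.grip_point_offset behind it (r.grip_point_offset is the distance from the TCP to the grasp point, in m); z points along the fingers, y is the line along which they close (so a half turn about z gives the same grasp; the last joint's range is limited). The gripper opens to 88 mm and grips with 3 to 60 N. Pads are 19 mm wide; open, the fingers measure 130 mm over their backs; the gripper's body (78 mm by 193 mm) begins 47 mm behind the grasp point.
Start: joints at [1.611, 0.359, 0.012, 0, -1.224, -0.288], TCP at [0.166, 0.654, 0.227] pointing down, gripper open.
Joint ranges: [-3.07, 3.07], [-1.43, 2.12], [-1.02, 1.25], [-3.03, 1.67], [-3.05, -0], [-3.03, 3.03]. Speed limits (rad/s): [2.39, 2.39, 3.01, 3.14, 3.14, 3.14].

## Interface

Orientations are given as a unit quaternion [w, x, y, z].
In Python, from plant import r gives the robot as it stands. The module is installed in compiled form; this text tells all that it offers.
- The arm moves only by the shell command python3 -m crank 'ROWS' [FORCE]. ROWS is JSON, a list of rows, each an object with "xyz": the shift along the tool's x, y, z each as a share of 0.12 m, from -1 to 1, a list of three; "twist": the turn, a rotation vector about the tool's x, y, z each as a share of 180 degrees, from -1 to 1, a list of three; "hand": the gripper command: -1 is fully open, 1 is shut, values between are in proportion. A call has 1 to 8 rows; each row is the pose to reach, as a shift and turn from the pose commanded when the call began, along the tool's axes at that moment, turning the shorter way round; what a row does not reach only later rows make up. A row lasts 1/8 s, in which the tool goes at most 62.5 mm and 10.7 degrees, less where a joint would pass 70% of its speed; a pose out of reach is approached as far as the arm can. A call with a number of a shift or a turn outside -1 to 1 is refused whole. A call with a gripper value outside its range is refused whole. The fingers move at their own pace and stop on an object; FORCE is the grip in N (left out, the last holds). Time passes only in rows, so rows that repeat a pose let the fingers close. It gives the time, the measured TCP pose, the force, the opening and the grip force at its end, in the units of the state.
- r.get_obs(): the state, without advancing time (a new reading comes with each control period).
- r.snapshot(name): name is "scene" or "top"; returns a dict with "pixels" (480x640x3 uint8, blue, green, red), "mtx" (3x3 intrinsics, pixels), "R" (3x3) and "t" (3): a world point X has camera coordinates R X + t. Camera axes: x right, y down, z forward; pixel columns grow to the right and rows downward; lengths in m; the calibration is good to about 2 mm. A picture is of the moment at which its call begins. There is no depth.
- r.finish_job(): hands the job in; it is judged then, once.
The state is a dict: "clock": time; "qpos": joint angles; "qvel": joint speeds; "effort": joint torques, N m; "position": TCP position; "orientation": TCP orientation; "wrist_force": force on the tool from outside, world axes, zero at the start; "torque": the same for the moment, N m; "finger_gap": opening from 0.0 (shut) to 1.0 (fully open); "gripper_force": force on a finger pad.
Only numpy, scipy, OpenCV 4.12 (cv2) and the standard library are available. Lean on these libraries where they do the work, as an engineer would, in place of code of your own. Each camera call takes 0.05 s, during which the arm holds its last target. There are 200 camera calls.

## Working session

There is one attempt and no reset: what is moved stays moved. The work goes in short steps, Python scripts to look and compute and a shell command to move; the robot and the scene stay as the last step left them, time stands still between calls to the robot, and variables do not carry over. Pictures are saved under pics/ and viewed, at most 10 in all, crops included, and the job is handed in when it is done.

```bash
mkdir -p pics; python3 - <<'E'
from plant import r
import cv2,numpy as np
for n in("scene","top"):
    s=r.snapshot(n); cv2.imwrite(f"pics/{n}0.png",s["pixels"]); np.savez(n+"0.npz",**s)
    print(n,(-s["R"].T@s["t"]).round(3),s["R"].round(2).tolist(),s["mtx"][0,0])
o=r.get_obs();print(o["clock"],o["position"],o["orientation"],o["finger_gap"],r.grip_point_offset)
E
```

```text
scene [1.066 0.081 0.57 ] [[-0.14, 0.99, 0.01], [0.66, 0.1, -0.74], [-0.74, -0.1, -0.67]] 552.5424252898564
top [ 0.431 -0.006  0.818] [[-0.0, -1.0, 0.01], [-0.99, 0.0, -0.11], [0.11, -0.01, -0.99]] 451.8026507314243
0.1 [0.16548951 0.65395338 0.22571846] [ 7.47772388e-04  9.92327734e-01 -1.23632958e-01 -1.14628849e-05] 0.9987796407061004 0.0188
```

View pics/scene0.png

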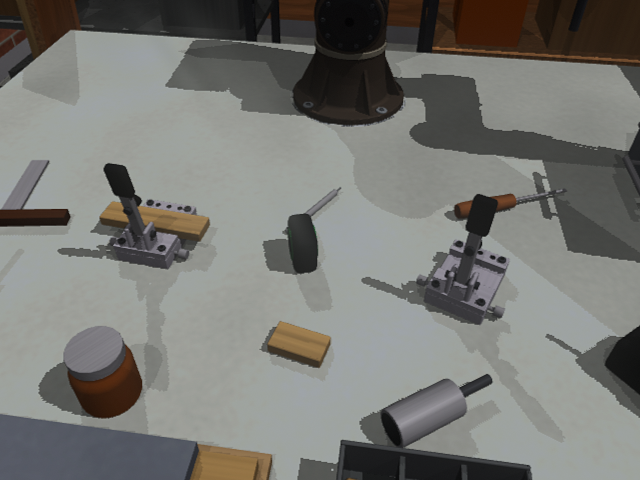

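View pics/top0.png

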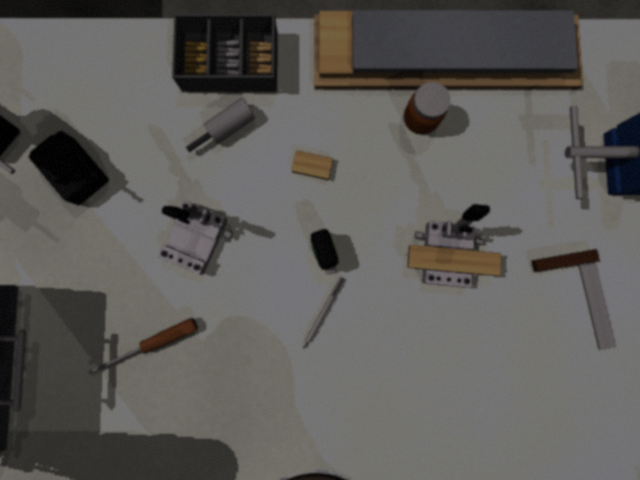

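The rail jig is the one at world −y: top view about (452,255), scene view about (150,230). Its hinge is on the far side from the robot. Its grip is at top (475,213) and scene (119,180). The empty jig is at top (195,238).

```bash
cat >h.py <<'E'
import cv2,numpy as np
def ray(s,p):
    R,t,K=s["R"],s["t"],s["mtx"]; d=R.T@np.linalg.inv(K)@[p[0],p[1],1.]
    return -R.T@t,d/np.linalg.norm(d)
def plane(s,p,z):
    c,d=ray(s,p); return c+d*(z-c[2])/d[2]
def tri(a,p,b,q):
    c,d=ray(a,p);e,f=ray(b,q); k=np.linalg.lstsq(np.c_[d,-f],e-c,rcond=None)[0]
    x,y=c+k[0]*d,e+k[1]*f; return (x+y)/2,np.linalg.norm(x-y)
def blob(m,win):
    x0,y0,x1,y1=win; w=np.zeros_like(m);w[y0:y1,x0:x1]=m[y0:y1,x0:x1]
    return max(cv2.findContours(w,0,2)[0],key=cv2.contourArea)
E
python3 - <<'E'
from h import *
T=np.load("top0.npz");S=np.load("scene0.npz")
hsv=cv2.cvtColor(T["pixels"],40)
c=blob(cv2.inRange(hsv,(8,80,60),(30,255,255)),(395,235,515,285))
box=cv2.boxPoints(cv2.minAreaRect(c)); P=np.array([plane(T,p,.036) for p in box])
print("rail px",box.round(1).tolist());print(P.round(3), P.mean(0).round(4))
e=[P[1]-P[0],P[2]-P[1]]; e=max(e,key=np.linalg.norm); print("len",np.linalg.norm(P[1]-P[0]),np.linalg.norm(P[2]-P[1]),"yaw of rail dir",np.degrees(np.arctan2(e[1],e[0])))
def grip(s,w):
    g=cv2.cvtColor(s["pixels"],6); c=blob(cv2.inRange(g,0,45),w); r=cv2.minAreaRect(c); return r
gt=grip(T,(455,198,495,235)); gs=grip(S,(98,155,140,205)); print(gt,gs)
print("grip centre",tri(T,gt[0],S,gs[0]))
# block: near-robot top edge/corners, grey mask
v=hsv
cv2.imwrite("pics/crop.png",np.hstack([cv2.resize(T["pixels"][190:300,395:515],None,fx=3.3,fy=3.3,interpolation=2)*1,cv2.resize(S["pixels"][150:280,90:220],(396,363),interpolation=2)]))
E
```

```text
rail px [[406.8999938964844, 267.20001220703125], [409.0, 243.89999389648438], [501.8999938964844, 252.39999389648438], [499.79998779296875, 275.6000061035156]]
[[ 0.467 -0.161  0.036]
 [ 0.507 -0.165  0.036]
 [ 0.492 -0.327  0.036]
 [ 0.451 -0.321  0.036]] [ 0.4792 -0.2434  0.036 ]
len 0.04071392706725477 0.16218835047221652 yaw of rail dir -95.38042063503163
((470.0655517578125, 219.22132873535156), (18.30927276611328, 41.99609375), 39.80556869506836) ((121.33946228027344, 184.538818359375), (50.177024841308594, 20.699237823486328), 65.0952377319336)
grip centre (array([ 0.53594307, -0.24234172,  0.1368378 ]), np.float64(0.006499647119872748))
```

View pics/crop.png

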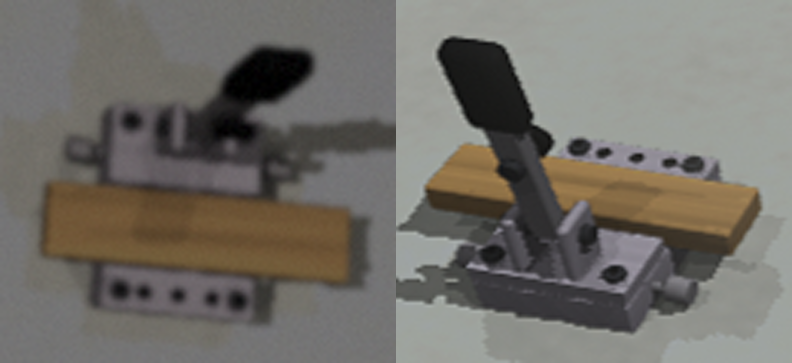

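The crop shows the grip centre at top px (475,213) and scene px (119.5,180.5). The middle hole of the block's row nearest the robot is at top px (449,279).

```bash
python3 - <<'E'
from h import *
T=np.load("top0.npz");S=np.load("scene0.npz")
g,e=tri(T,(475.3,212.7),S,(119.5,180.4)); print("grip",g.round(4),e)
h=plane(T,(448.9,279.4),.03); print("hole",h)
a=np.radians(-5.3); X=np.array([np.cos(a),np.sin(a)]);Y=np.array([-np.sin(a),np.cos(a)])
rail=np.array([.4792,-.2434]); # jig x=-10 line
yj=(h[:2]-rail)@Y; o=rail+X*.010+Y*yj; print("jig origin",o,"X",X)
hx=o+X*.040; d=g[:2]-hx; print("grip rel hinge jig axes",d@X,d@Y,g[2]-.052,"theta",np.arctan2(g[2]-.052,-(d@X)),np.hypot(g[2]-.052,d@X))
E
```

```text
grip [ 0.5428 -0.2428  0.1493] 0.00055991056285525
hole [ 0.44537829 -0.2343913   0.03      ]
jig origin [ 0.48969725 -0.23850265] X [ 0.9957247  -0.09237059]
grip rel hinge jig axes 0.013258432451217522 0.0006630527415595388 0.09731848132132218 theta 1.7062002640572491 0.09821747725202491
```

```bash
R='' ; python3 -m crank '[{"xyz":[0,0,-0.25],"twist":[0,0,0],"hand":1},{"xyz":[1,1,-0.25],"twist":[0,0,0],"hand":1},{"xyz":[1,1,-0.25],"twist":[0,0,0],"hand":1},{"xyz":[1,1,-0.25],"twist":[0,0,0],"hand":1}]' 20
python3 -m crank '[{"xyz":[1,1,0],"twist":[0,0,0],"hand":1},{"xyz":[1,1,0],"twist":[0,0,0],"hand":1},{"xyz":[1,1,0],"twist":[0,0,0],"hand":1},{"xyz":[1,1,0],"twist":[0,0,0],"hand":1}]'
```

```text
clock: 0.6
position: [0.2532, 0.5063, 0.2564]
orientation: [0.0, 0.992, -0.124, -0.0]
wrist_force: [1.3, 0.7, -0.4]
finger_gap: 0.608
gripper_force: 0.0
clock: 1.1
position: [0.3403, 0.3603, 0.2568]
orientation: [-0.0, 0.992, -0.125, -0.0]
wrist_force: [-0.5, 0.4, 0.5]
finger_gap: 0.15
gripper_force: 0.0
```

```bash
python3 -m crank '[{"xyz":[1,1,0],"twist":[0,0,0],"hand":1},{"xyz":[1,1,0],"twist":[0,0,0],"hand":1},{"xyz":[1,1,0],"twist":[0,0,0],"hand":1},{"xyz":[1,1,0],"twist":[0,0,0],"hand":1}]'
python3 -m crank '[{"xyz":[1,1,0],"twist":[0,0,0],"hand":1},{"xyz":[1,1,0],"twist":[0,0,0],"hand":1},{"xyz":[1,1,0],"twist":[0,0,0],"hand":1},{"xyz":[1,1,0],"twist":[0,0,0],"hand":1}]'
python3 -m crank '[{"xyz":[1,1,0],"twist":[0,0,0],"hand":1},{"xyz":[1,1,0],"twist":[0,0,0],"hand":1},{"xyz":[1,1,0],"twist":[0,0,0],"hand":1},{"xyz":[1,1,0],"twist":[0,0,0],"hand":1}]'
python3 -m crank '[{"xyz":[0.2,0.9,0],"twist":[0,0,-0.05],"hand":1},{"xyz":[0.2,0.9,0],"twist":[0,0,-0.05],"hand":1},{"xyz":[0.2,0.9,0],"twist":[0,0,-0.05],"hand":1},{"xyz":[0.2,0.9,0],"twist":[0,0,-0.05],"hand":1}]'
```

```text
clock: 1.6
position: [0.427, 0.2153, 0.2563]
orientation: [0.0, 0.992, -0.125, -0.0]
wrist_force: [0.0, 0.2, -0.0]
finger_gap: 0.008
gripper_force: 0.0
clock: 2.1
position: [0.5141, 0.0702, 0.2558]
orientation: [0.0, 0.992, -0.125, -0.001]
wrist_force: [-0.5, 0.6, 0.6]
finger_gap: 0.008
gripper_force: 0.0
clock: 2.6
position: [0.6011, -0.0751, 0.2552]
orientation: [0.0, 0.992, -0.125, -0.001]
wrist_force: [0.3, -0.4, -1.6]
finger_gap: 0.005
gripper_force: 0.0
clock: 3.1
position: [0.597, -0.1835, 0.2564]
orientation: [-0.0, 0.999, -0.045, -0.0]
wrist_force: [0.3, -0.8, 1.3]
finger_gap: 0.009
gripper_force: 0.0
```

```bash
python3 -m crank '[{"xyz":[0,0.54,0],"twist":[0,0,0],"hand":1},{"xyz":[0,0.54,0],"twist":[0,0,0],"hand":1},{"xyz":[0,0.54,0.5],"twist":[0,0,0],"hand":1},{"xyz":[0,0.54,1],"twist":[0,0,0],"hand":1},{"xyz":[0,0.54,1],"twist":[0,0,0],"hand":1}]'
python3 - <<'E'
from plant import r
import cv2,numpy as np
s=r.snapshot("scene");t=r.snapshot("top")
cv2.imwrite("pics/c1.png",np.hstack([cv2.resize(s["pixels"][80:280,60:260],(396,396)),cv2.resize(t["pixels"][150:300,385:535],(396,396))]))
E
```

```text
clock: 3.72
position: [0.5881, -0.2471, 0.1323]
orientation: [-0.001, 0.999, -0.045, -0.005]
wrist_force: [-0.3, -0.6, 0.0]
finger_gap: 0.01
gripper_force: 0.0
```

View pics/c1.png

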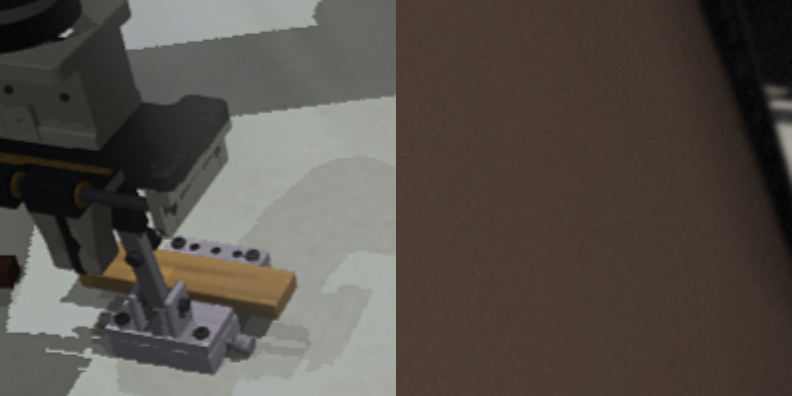

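The scene crop shows a finger pair tapering to about crop (90,270), with the lever to its right. I'll project the TCP and compare it with that before pushing.

```bash
python3 - <<'E'
from plant import r
import cv2,numpy as np
from scipy.spatial.transform import Rotation as Ro
s=r.snapshot("scene");o=r.get_obs();p=np.array(o["position"]);q=o["orientation"]
Rt=Ro.from_quat([*q[1:],q[0]]).as_matrix()
im=s["pixels"].copy()
def pr(x):
    c=s["mtx"]@(s["R"]@x+s["t"]);return c[:2]/c[2]
a=np.radians(-5.3);X=np.array([np.cos(a),np.sin(a),0]);H=np.array([.5295,-.2422,.052])
for n,x in dict(tcp=p,back=p-Rt[:,2]*.066,hinge=H,tip=H+X*.0166+[0,0,.122]).items():
    u=pr(x);print(n,u.round(1),x.round(3));cv2.circle(im,tuple(int(v) for v in u),2,(0,0,255),-1)
print(o["position"],Rt.round(3).tolist(),o["wrist_force"],o["finger_gap"])
cv2.imwrite("pics/c2.png",cv2.resize(im[60:300,20:300],None,fx=2.4,fy=2.4))
E
```

```text
tcp [ 99.4 211. ] [ 0.593 -0.249  0.14 ]
back [ 84.6 166. ] [ 0.593 -0.249  0.206]
hinge [139.6 230.8] [ 0.53  -0.242  0.052]
tip [112.8 165.7] [ 0.546 -0.244  0.174]
[ 0.59306668 -0.24908682  0.13952513] [[0.996, -0.089, 0.003], [-0.089, -0.996, -0.001], [0.004, 0.001, -1.0]] [ 0.77015592 -0.07285053  1.02244632] 0.006014160572752887
```

View pics/c2.png

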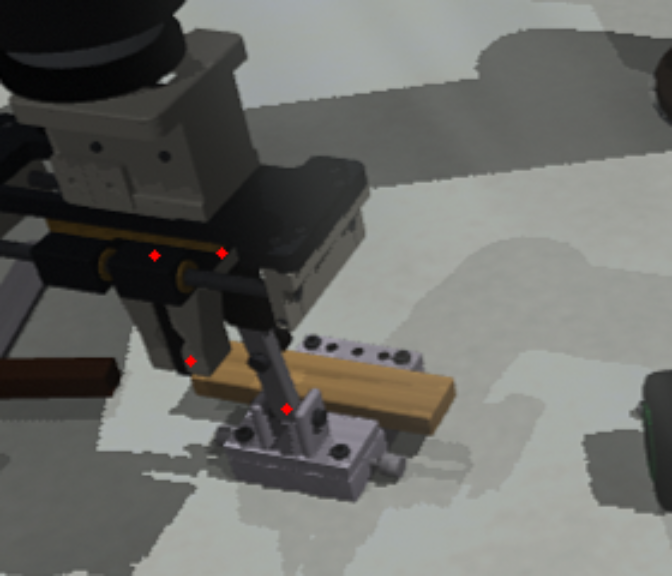

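The projected TCP falls on the shut fingertips at (191,361). They stand just on the +x side of the grip, centred on it. Now I push it over.

```bash
python3 -m crank '[{"xyz":[-0.2,0,0],"twist":[0,0,0],"hand":1},{"xyz":[-0.35,0,0],"twist":[0,0,0],"hand":1},{"xyz":[-0.53,0,0],"twist":[0,0,0],"hand":1},{"xyz":[-0.67,0,0],"twist":[0,0,0],"hand":1},{"xyz":[-0.8,0,0],"twist":[0,0,0],"hand":1},{"xyz":[-0.8,0,0],"twist":[0,0,0],"hand":1}]'
python3 - <<'E'
from plant import r
print({k:r.get_obs()[k] for k in("position","wrist_force")})
E
```

```text
clock: 4.62
position: [0.4947, -0.2408, 0.1375]
orientation: [0.0, 0.999, -0.045, 0.0]
wrist_force: [0.4, 0.8, -0.2]
finger_gap: 0.004
gripper_force: 0.0
{'position': array([ 0.4946764 , -0.24084017,  0.13748513]), 'wrist_force': array([ 0.3939186 ,  0.77534455, -0.24177819])}
```

```bash
python3 -m crank '[{"xyz":[-0.16,0,0.1],"twist":[0,0,0],"hand":1},{"xyz":[-0.25,0,0.17],"twist":[0,0,0],"hand":1},{"xyz":[-0.32,0,0.25],"twist":[0,0,0],"hand":1},{"xyz":[-0.38,0,0.35],"twist":[0,0,0],"hand":1},{"xyz":[-0.42,0,0.44],"twist":[0,0,0],"hand":1}]'
python3 - <<'E'
from plant import r
import cv2
s=r.snapshot("scene");cv2.imwrite("pics/c3.png",cv2.resize(s["pixels"][60:300,20:300],None,fx=2.4,fy=2.4))
E
```

```text
clock: 5.25
position: [0.4448, -0.2363, 0.0829]
orientation: [0.0, 0.999, -0.045, -0.0]
wrist_force: [1.9, 0.2, 1.2]
finger_gap: 0.004
gripper_force: 0.4
```

View pics/c3.png

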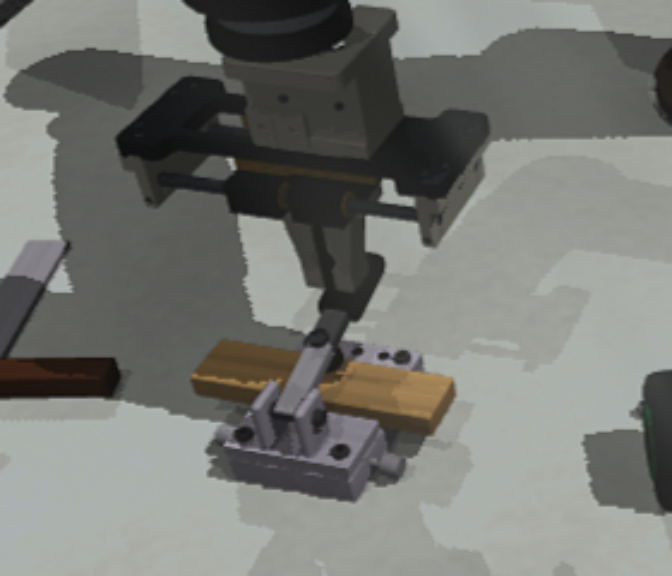

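The lever is nearly down, the fingertips rest on its grip at about (345,295), and the rail hasn't moved. Next I press down step by step and watch the force.

```bash
python3 -m crank '[{"xyz":[-0.02,0,0.08],"twist":[0,0,0],"hand":1},{"xyz":[-0.03,0,0.15],"twist":[0,0,0],"hand":1},{"xyz":[-0.03,0,0.18],"twist":[0,0,0],"hand":1},{"xyz":[-0.03,0,0.18],"twist":[0,0,0],"hand":1}]'
python3 -m crank '[{"xyz":[0,0,0.02],"twist":[0,0,0],"hand":1},{"xyz":[0,0,0.02],"twist":[0,0,0],"hand":1}]'
```

```text
clock: 5.8
position: [0.4416, -0.236, 0.0619]
orientation: [-0.0, 0.999, -0.045, -0.0]
wrist_force: [0.4, 0.4, 0.3]
finger_gap: 0.002
gripper_force: 0.0
clock: 6.05
position: [0.4418, -0.236, 0.0598]
orientation: [0.0, 0.999, -0.045, 0.0]
wrist_force: [0.4, 0.3, -0.7]
finger_gap: 0.003
gripper_force: 0.0
```

```bash
python3 -m crank '[{"xyz":[0,0,0.02],"twist":[0,0,0],"hand":1},{"xyz":[0,0,0.02],"twist":[0,0,0],"hand":1}]'
python3 -m crank '[{"xyz":[0,0,0.02],"twist":[0,0,0],"hand":1},{"xyz":[0,0,0.02],"twist":[0,0,0],"hand":1}]'
```

```text
clock: 6.3
position: [0.4419, -0.2361, 0.059]
orientation: [0.0, 0.999, -0.045, 0.0]
wrist_force: [-5.5, 4.6, 18.6]
finger_gap: 0.002
gripper_force: 9.4
clock: 6.55
position: [0.4421, -0.2362, 0.0586]
orientation: [0.001, 0.999, -0.044, 0.001]
wrist_force: [-12.4, 9.9, 42.6]
finger_gap: 0.001
gripper_force: 21.4
```

The force rose at z = 0.059, which is where the shut lever's top should be. So it has reached its stop. Backing off and checking.

```bash
python3 -m crank '[{"xyz":[0,0,-0.3],"twist":[0,0,0],"hand":1},{"xyz":[0,0,-0.8],"twist":[0,0,0],"hand":1},{"xyz":[0,0,-1],"twist":[0,0,0],"hand":1},{"xyz":[0,0,-1],"twist":[0,0,0],"hand":1}]'
python3 -m crank '[{"xyz":[-0.3,0,-0.6],"twist":[0,0,0],"hand":1},{"xyz":[-0.3,0,-0.6],"twist":[0,0,0],"hand":1},{"xyz":[-0.3,0,-0.6],"twist":[0,0,0],"hand":1}]'
python3 - <<'E'
from plant import r
import cv2
s=r.snapshot("scene");cv2.imwrite("pics/c4.png",s["pixels"])
E
```

```text
clock: 7.05
position: [0.443, -0.2362, 0.1773]
orientation: [0.0, 0.999, -0.045, 0.003]
wrist_force: [0.6, 0.2, -0.3]
finger_gap: 0.001
gripper_force: 0.0
clock: 7.42
position: [0.4057, -0.2327, 0.2474]
orientation: [-0.0, 0.999, -0.045, 0.001]
wrist_force: [0.2, 0.1, -0.9]
finger_gap: 0.002
gripper_force: 0.0
```

View pics/c4.png

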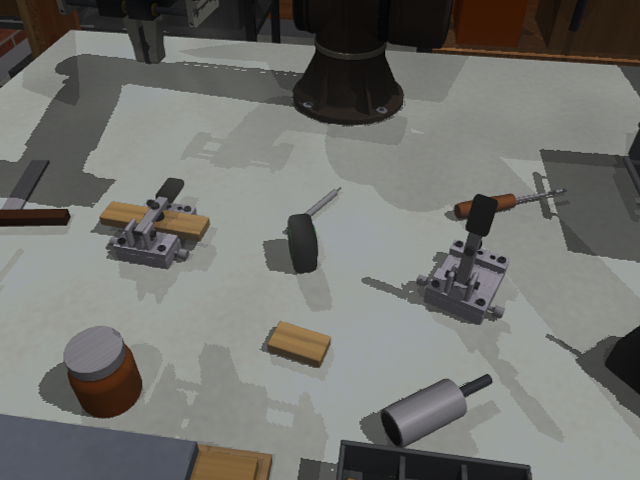

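The lever is level over the rail, with its grip at (170,188). The rail is still in its slot at (155,220), and the empty jig's lever hasn't moved (480,215). The robot is clear of everything.

```bash
python3 -c "
from plant import r
print(r.finish_job())"
```

```text
the job is handed in; nothing more can be done
None
```

The lever on the jig holding the rail is fully down on its stop and clamps the rail in its slot; the empty jig's lever was not touched, and the job was handed in at about 7.5 s on the robot's clock.

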